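Make up the hardware kits for two archtop guitars

ROBOT

A 6-joint arm with a two-finger parallel gripper is mounted at the origin on the work surface. World frame = base frame: x ahead of the robot, y to its left, z up, the work surface at z = 0. Lengths are in m, angles in rad, forces in N, time in s.
With the tool pointing down it reaches from about 0.425 to 0.95 m from the base axis. Payload 3.5 kg.
Tool frame: the origin (TCP) lies midway between the tips of the shut fingers; the grasp point (between the pads) lies 19 mm behind it (ctrl.pinch_z is the distance from the TCP to the grasp point, in m); z points along the fingers, y is the line along which they close (so a half turn about z gives the same grasp; the last joint's range is limited). The gripper opens to 85 mm and grips with 20 to 120 N. Pads are 22 mm wide; open, the fingers measure 114 mm over their backs; the gripper's body (76 mm by 85 mm) begins 54 mm behind the grasp point. The pads swing forward as they close: fully open they stand 13 mm farther back than shut.
Start: joints at [-0.15, 0.286, 1.577, -0, 1.279, -0.15], TCP at [0.675, 0, 0.231] pointing down, gripper open.
Joint ranges: [-2.77, 2.77], [-0.9, 2.22], [0.21, 2.48], [-1.53, 4.67], [0.24, 2.81], [-2.84, 2.84]. Speed limits (rad/s): [2.79, 2.79, 3.14, 3.14, 3.14, 3.14].

INTERFACE

Orientations are given as a unit quaternion [x, y, z, w].
In Python, from plant import get_state, viewer, sign_off, ctrl gives the robot as it stands. The module is installed in compiled form; this text tells all that it offers.
- The arm moves only by the shell command python3 -m handwheel 'ROWS' [FORCE]. ROWS is JSON, a list that holds one entry, the list of rows, each a list of 5 numbers: the finger opening in m, from 0 to 0.0854, then the shift along the tool's x, y, z in m, then the turn about the tool's z in degrees. In form: [[[claw, x, y, z, spin], ...]]. A call has 1 to 12 rows; each row shifts and turns the commanded pose from where the row before left it, along the tool's axes as they then stand; what a row does not reach is not made up. A row lasts 1/12 s, in which the tool goes at most 41.7 mm and 7.16 degrees, less where a joint would pass 70% of its speed; a pose out of reach is approached as far as the arm can. A call is refused whole if a number of a shift passes 0.0417 or a number of a turn 7.16, either way. A call with a gripper value outside its range is refused whole. The fingers move at their own pace and stop on an object; FORCE is the grip in N (left out, the last holds). Time passes only in rows, so rows that do not move let the fingers close. It gives the time, the measured TCP pose, the force, the opening and the grip force at its end, in the units of the state.
- get_state(): the state, without advancing time (a new reading comes with each control period).
- viewer.read_camera(name): name is "scene" or "side" or "wrist"; returns the picture (420x560x3 uint8, blue, green, red); there is no depth.
- viewer.camera_params(name): a dict with "fov_y" (degrees; the focal length in pixels is half the picture's height over the tangent of half this angle, whatever the lens; pixels are square), "cx", "cy" (the principal point, pixels), "xyz" and "attitude" of the camera in the world; the wrist camera has in their place "hand_eye" (4x4, takes a point from camera to tool coordinates, whose origin is the TCP and whose axes are the flange's). Camera axes: x right, y up, looking along -z (the intrinsics and any distortion apply to the point x, -y, -z); pixel columns grow to the right and rows downward; lengths in m; the calibration is good to about 2 mm. A picture is of the moment at which its call begins: read the wrist's pose just before it. camera_params takes no time and is no camera call.
- sign_off(): hands the job in; it is judged then, once.
Trained networks look in the newest picture that a camera, given by its name, has taken for a name from the list of things; names that differ only in an ending like _2 or _b are one class to them, and where a whole thing is asked for, a point or a joint stands for the part that bears it (a point fixed in the world has none). Each returns a list of dicts, best first, with "confidence" (0 to 1); they miss things now and then, are a little off and sometimes report something else, mostly with a low value. They report only what shows in the picture. A call takes as long as a camera call. They do not tell look-alikes from the thing itself.
- viewer.look_for(camera, name): "extent" ([left, top, width, height] as shares, 0 to 1, of the picture: columns of its width, rows of its height, round what is visible of it).
- viewer.outline_of(camera, name): "mask" (420x560 bool, what is visible of it) and "extent" ([left, top, width, height] as shares, 0 to 1, of the picture: columns of its width, rows of its height, round what is visible of it).
- viewer.pinpoint(camera, name): "xy" ([column, row] as shares, 0 to 1, of the picture: columns of its width, rows of its height: a listed point, or the origin of a listed thing).
The state is a dict: "time": time; "qpos": joint angles; "dq": joint speeds; "joint_efforts": joint torques, N m; "eef_pos": TCP position; "tcp_rot": TCP orientation; "contact_force": force on the tool from outside, world axes, zero at the start; "wrist_torque": the same for the moment, N m; "opening": opening from 0.0 (shut) to 1.0 (fully open); "finger_force": force on a finger pad.
Only numpy, scipy, OpenCV 4.12 (cv2) and the standard library are available. Lean on these libraries where they do the work, as an engineer would, in place of code of your own. Each camera call takes 0.05 s, during which the arm holds its last target. There are 200 camera calls.

TASK

Make up the parts kits for two guitars on their kit boards: the red board gets the gold pickup, the dark rosewood bridge and the green spool; the yellow board gets the black pickup and the pale maple bridge. Lay each part flat on the pale patch of its own shape, centred and lined up with the patch, and leave the cream pickup, the white spool and the amber glue jar where they stand.

Things in the scene. Friction and masses are not known exactly. Their poses are not given: they have to be found in the camera images.
- pickup_gold: Gold-coloured guitar pickup: a rectangular block 72 (x) by 36 (y) by 24 high, six small pole dots on top. Origin: centre of the underside; z up, x along its length. About 0.14 kg. Either way round is fine. It starts standing flat on the bench among the stock. (Lengths in mm.)
- pickup_black: Black guitar pickup: a rectangular block 72 (x) by 36 (y) by 24 high, six small pole dots on top. Origin: centre of the underside; z up, x along its length. About 0.14 kg. Either way round is fine. It starts standing flat on the bench among the stock. (Lengths in mm.)
- bridge_dark: Dark brown rosewood guitar bridge: a bar 116 (x) long; lower half 26 wide (y) and 12 high, upper half 88 long, 18 wide, also 12 high (24 in all); a cream strip on top and a brass disc at each end. Origin: centre of the underside; z up, x along its length. About 0.06 kg. Either way round is fine. It starts standing flat on the bench among the stock. (Lengths in mm.)
- bridge_pale: Pale maple guitar bridge: a bar 116 (x) long; lower half 26 wide (y) and 12 high, upper half 88 long, 18 wide, also 12 high (24 in all); a cream strip on top and a brass disc at each end. Origin: centre of the underside; z up, x along its length. About 0.06 kg. Either way round is fine. It starts standing flat on the bench among the stock. (Lengths in mm.)
- spool_green: Green-flanged wire spool standing upright: 48 in diameter, 32 high, small black hole in the top. Origin: centre of the underside; z up. About 0.12 kg. It starts standing flat on the bench among the stock. (Lengths in mm.)
- board_red: Red kit board, flat, no rim, fixed: 210 (x) by 150 (y) by 8 mm thick. Origin: centre of the underside; x along its length, z up. Three flat pale patches on top, centres in board x, y: bridge patch 122 x 34 at (0, +40), pickup patch 80 x 44 at (-45, -30), both lengthwise along x; round spool patch 54 across at (+55, -30). (Lengths in mm.)
- board_yellow: Yellow kit board, flat, no rim, fixed: 210 (x) by 150 (y) by 8 mm thick. Origin: centre of the underside; x along its length, z up. Three flat pale patches on top, centres in board x, y: bridge patch 122 x 34 at (0, +40), pickup patch 80 x 44 at (-45, -30), both lengthwise along x; round spool patch 54 across at (+55, -30). Its round patch stays empty. (Lengths in mm.)
- pickup_cream: Cream-white guitar pickup: a rectangular block 72 (x) by 36 (y) by 24 high, six small pole dots on top. Origin: centre of the underside; z up, x along its length. About 0.14 kg. Either way round is fine. Stays where it is. (Lengths in mm.)
- spool_white: White-flanged wire spool standing upright: 48 in diameter, 32 high, small black hole in the top. Origin: centre of the underside; z up. About 0.12 kg. Stays where it is. (Lengths in mm.)
- glue_jar: Amber jar with a black lid, 44 in diameter, 48 high, upright. Origin: centre of the underside; z up. Stays where it is. (Lengths in mm.)
Not all that is in view belongs to the job. Of the things that look like the spool_green, take the one that is farthest to the robot's right at the start. There is more than one size of the bridge_pale; the one meant has the size given above.

How it is judged:
At the end, for the whole second after the job is handed in: Each of the five parts on its board, origin within 12 mm of its patch centre along both board axes, height within 4 mm, tilt under 0.12 rad, pickups and bridges aligned within 0.2 rad, released, at rest; cream pickup, white spool and jar within 30 mm of their starts (x of pickup_gold in the frame of board_red between -0.057 and -0.033 m and y of pickup_gold in the frame of board_red between -0.042 and -0.018 m and z of pickup_gold in the frame of board_red between 0.004 and 0.012 m and angle between each of pickup_gold, bridge_dark, spool_green, pickup_black, bridge_pale's own z axis and vertical below 0.12 rad and linear speed of each of pickup_gold, bridge_dark, spool_green, pickup_black, bridge_pale below 0.02 m/s and angular speed of each of pickup_gold, bridge_dark, spool_green, pickup_black, bridge_pale below 0.2 rad/s and angle between the x axis of each of pickup_gold, bridge_dark and the x axis of board_red, either way round below 0.2 rad and x of bridge_dark in the frame of board_red between -0.012 and 0.012 m and y of bridge_dark in the frame of board_red between 0.028 and 0.052 m and z of bridge_dark in the frame of board_red between 0.004 and 0.012 m and x of spool_green in the frame of board_red between 0.043 and 0.067 m and y of spool_green in the frame of board_red between -0.042 and -0.018 m and z of spool_green in the frame of board_red between 0.004 and 0.012 m and x of pickup_black in the frame of board_yellow between -0.057 and -0.033 m and y of pickup_black in the frame of board_yellow between -0.042 and -0.018 m and z of pickup_black in the frame of board_yellow between 0.004 and 0.012 m and angle between the x axis of each of pickup_black, bridge_pale and the x axis of board_yellow, either way round below 0.2 rad and x of bridge_pale in the frame of board_yellow between -0.012 and 0.012 m and y of bridge_pale in the frame of board_yellow between 0.028 and 0.052 m and z of bridge_pale in the frame of board_yellow between 0.004 and 0.012 m and distance of each of pickup_cream, spool_white, glue_jar from where it was at the start of the episode below 0.03 m); the robot touches nothing.
It fails at once if the cream pickup, the white spool or the glue jar is pushed or carried more than 30 mm from its place, or knocked over (distance of any of pickup_cream, spool_white, glue_jar from where it was at the start of the episode above 0.03 m or angle between any of pickup_cream, spool_white, glue_jar's own z axis and vertical above 0.6 rad).
It also fails if it takes over 122 s, if anything falls off the work surface, if the arm or the gripper's body presses on something with over 40 N, if the wrist force passes 120 N, or if a joint passes its speed limit or range.

## Working session

There is one attempt and no reset: what is moved stays moved. The work goes in short steps, Python scripts to look and compute and a shell command to move; the robot and the scene stay as the last step left them, time stands still between calls to the robot, and variables do not carry over. Pictures are saved under pics/ and viewed, at most 14 in all, crops included, and the job is handed in when it is done.

```bash
mkdir -p pics; python3 - <<'E'
from plant import get_state, viewer
import cv2
print(get_state())
for c in ["scene","side","wrist"]:
    print(c, viewer.camera_params(c))
    cv2.imwrite(f"pics/{c}0.png", viewer.read_camera(c))
E
```

```text
{'time': 0.0, 'qpos': array([-1.49978413e-01,  2.87167904e-01,  1.57821673e+00, -2.67459478e-05,
        1.27858717e+00, -1.50003176e-01]), 'dq': array([-1.06407495e-04,  1.52371001e-04, -6.52895842e-04,  3.09313312e-04,
       -3.22491247e-05,  4.55158150e-04]), 'joint_efforts': array([-1.79628755e-04, -4.05981302e+01, -2.92628127e+01, -1.54224781e-04,
        5.81841552e-03,  3.74769741e-06]), 'eef_pos': array([6.74328162e-01, 1.39229620e-04, 2.29924174e-01]), 'tcp_rot': array([ 0.70709479,  0.70711777, -0.00071632, -0.00094981]), 'contact_force': array([-0.24721855, -0.85268136, -0.26170869]), 'wrist_torque': array([ 0.00308481, -0.02650198, -0.07164526]), 'finger_force': 0.0, 'opening': 0.9998429827228185}
scene {'fov_y': 42.86435782415361, 'cx': 276.7207235412001, 'cy': 216.3270409136401, 'xyz': array([ 1.3699625 , -0.19698368,  0.72402838]), 'attitude': array([0.35558784, 0.278215  , 0.55907348, 0.69540675])}
side {'fov_y': 45.245116358123084, 'cx': 279.99364246651743, 'cy': 205.77447340289743, 'xyz': array([0.36263428, 0.90029872, 0.7913352 ]), 'attitude': array([-0.02495429,  0.42860971,  0.90077082, -0.06544415])}
wrist {'fov_y': 68.70382011163917, 'cx': 283.49675942014454, 'cy': 212.34904188534784, 'hand_eye': array([[ 9.37313624e-04,  9.48994982e-01,  3.15289782e-01,
         8.16084910e-02],
       [ 9.99999467e-01, -1.02567095e-03,  1.14318513e-04,
         3.77642231e-04],
       [ 4.31871265e-04,  3.15289507e-01, -9.48995438e-01,
        -1.43590475e-01],
       [ 0.00000000e+00,  0.00000000e+00,  0.00000000e+00,
         1.00000000e+00]])}
```

View pics/scene0.png

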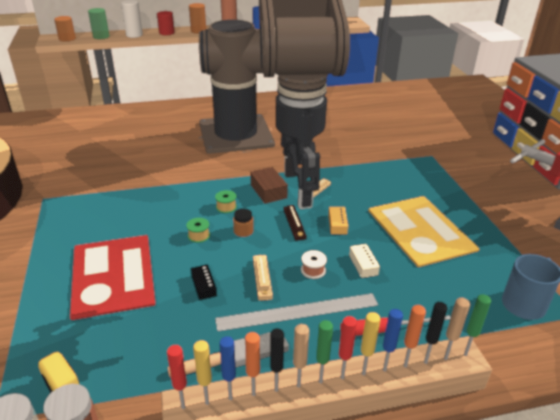

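View pics/side0.png

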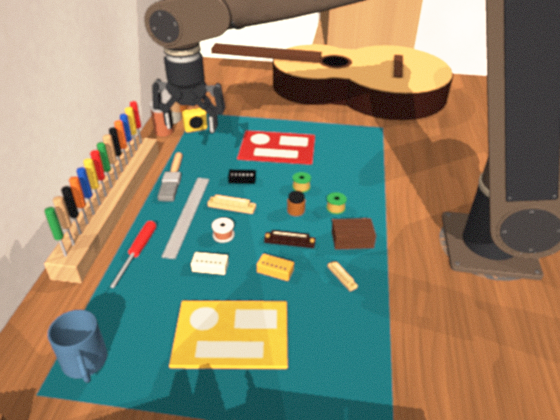

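View pics/wrist0.png

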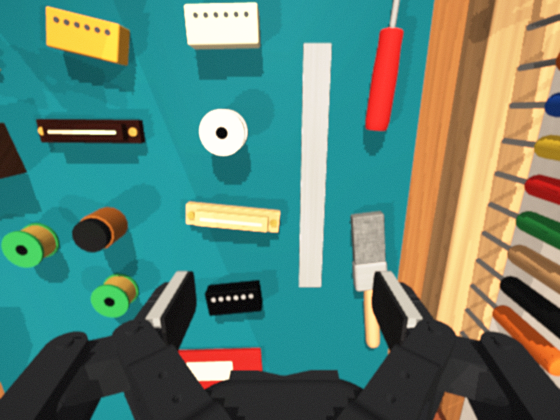

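The scene view shows the red board at (113,275) and the yellow board at (423,230).

- **Green spools:** at (198,228) and (226,200). (198,228) is farther to the robot's right (−y), so that is the one to take.
- **Pale bars:** a full-size bridge at (262,277) and a small one at (320,187). The one at (262,277) looks right, and I'll check its size.
- **Dark bridge:** at (294,222). The brown block at (268,184) is a distractor.
- **Pickups:** gold (338,220), black (204,282), cream (364,260).
- **Others:** white spool (314,264), jar (243,222).

Next I'll fit the known shapes to the network masks in all three cameras.

```bash
cat > h.py <<'E'
import numpy as np, cv2
from scipy.optimize import minimize
from scipy.spatial.transform import Rotation as R
from plant import get_state, viewer
def box(l,w,z0,z1): return [[sx*l/2,sy*w/2,z] for sx in(-1,1) for sy in(-1,1) for z in(z0,z1)]
def cyl(d,h): return [[d/2*np.cos(a),d/2*np.sin(a),z] for a in np.arange(0,6.28,.2) for z in(0,h)]
PK=box(.072,.036,0,.024); BR=box(.116,.026,0,.012)+box(.088,.018,0,.024)
S={'pickup':PK,'bridge':BR,'spool':cyl(.048,.032),'board':box(.21,.15,0,.008),'glue':cyl(.044,.048)}
def cam(n,st=None):
    p=viewer.camera_params(n); f=210/np.tan(np.radians(p['fov_y']/2))
    if n=='wrist':
        T=np.eye(4); T[:3,:3]=R.from_quat(st['tcp_rot']).as_matrix(); T[:3,3]=st['eef_pos']
        H=T@p['hand_eye']; return f,p['cx'],p['cy'],H[:3,:3],H[:3,3]
    return f,p['cx'],p['cy'],R.from_quat(p['attitude']).as_matrix(),np.array(p['xyz'])
def proj(c,P):
    f,cx,cy,Rm,t=c; q=(np.asarray(P)-t)@Rm
    return np.c_[cx+f*q[:,0]/-q[:,2], cy-f*q[:,1]/-q[:,2]]
def back(c,uv,z):
    f,cx,cy,Rm,t=c; d=Rm@np.array([(uv[0]-cx)/f,-(uv[1]-cy)/f,-1]); return t+d*(z-t[2])/d[2]
def render(c,pts,x,z):
    P=R.from_euler('z',x[2]).apply(pts)+[x[0],x[1],z]
    h=cv2.convexHull(proj(c,P).astype(np.float32)); m=np.zeros((420,560),np.uint8)
    cv2.fillConvexPoly(m,np.round(h*16).astype(np.int32),255,cv2.LINE_AA,4); return m/255.
def fit(name,obs,z=0.,x0=None):
    "obs: list of (cam,mask). returns [x,y,yaw], IoU"
    pts=S[name.split('_')[0]]; best=None
    if x0 is None:
        c,m=obs[0]; v,u=np.nonzero(m); x0=list(back(c,(u.mean(),v.mean()),z+.012)[:2])
        yaws=[0] if name[:5] in('spool','glue_') else np.arange(0,3.1,.5)
    else: yaws=[x0[2]]
    def L(x):
        s=0
        for c,m in obs:
            r=render(c,pts,x,z); s+=1-np.minimum(r,m).sum()/np.maximum(r,m).sum()
        return s/len(obs)
    for y in yaws:
        i=np.array([x0[0],x0[1],y]); sim=np.vstack([i,i+[.01,0,0],i+[0,.01,0],i+[0,0,.3]])
        r=minimize(L,i,method='Nelder-Mead',options=dict(initial_simplex=sim,xatol=1e-4,fatol=1e-4))
        if best is None or r.fun<best.fun: best=r
    return best.x,1-best.fun
E
python3 - <<'E'
from h import *; import pickle
names="pickup_gold pickup_black bridge_dark bridge_pale spool_green board_red board_yellow pickup_cream spool_white glue_jar".split()
st=get_state(); C={n:cam(n,st) for n in("scene","side","wrist")}
for n in C: viewer.read_camera(n)
D={}
for n in names:
    for c in C:
        D[n,c]=viewer.outline_of(c,n)
pickle.dump((st,D),open('d.pkl','wb'))
for n in names:
    for c in C:
        for d in D[n,c]:
            if d['confidence']<.3: continue
            m=d['mask']; v,u=np.nonzero(m)
            edge=(u.min()<3 or u.max()>556 or v.min()<3 or v.max()>416)
            x,q=fit(n,[(C[c],m.astype(float))]) if m.sum()>30 else (None,0)
            print(n,c,round(d['confidence'],2),(int(u.mean()),int(v.mean())),m.sum(),'EDGE' if edge else '',np.round(x,3),round(q,2))
E
```

```text
pickup_gold scene 0.82 (337, 220) 459  [0.465 0.154 2.865] 0.85
pickup_gold side 0.91 (274, 266) 664  [0.472 0.155 2.951] 0.85
pickup_gold wrist 0.77 (86, 36) 3240  [ 0.471  0.153 -0.247] 0.92
pickup_black scene 0.65 (202, 282) 699  [ 0.603 -0.162  3.228] 0.89
pickup_black side 0.78 (240, 175) 404  [ 0.606 -0.158  0.22 ] 0.83
pickup_black wrist 0.68 (233, 297) 1770  [ 0.607 -0.16   3.244] 0.92
pickup_black wrist 0.61 (231, 216) 2023  [ 0.596 -0.042  0.137] 0.52
bridge_dark scene 0.63 (294, 223) 435  [ 0.447  0.058 -0.053] 0.81
bridge_dark side 0.71 (288, 238) 619  [ 0.453  0.06  -0.074] 0.77
bridge_dark wrist 0.88 (90, 130) 2560  [ 0.452  0.059 -0.014] 0.94
bridge_pale scene 0.88 (261, 276) 624  [ 0.606 -0.047 -0.118] 0.88
bridge_pale scene 0.46 (321, 185) 112  [0.298 0.171 2.66 ] 0.28
bridge_pale side 0.97 (231, 203) 541  [ 0.61  -0.044  2.961] 0.81
bridge_pale side 0.79 (341, 275) 356  [0.337 0.139 2.053] 0.48
bridge_pale side 0.31 (288, 238) 682  [0.452 0.061 3.175] 0.85
bridge_pale wrist 0.97 (231, 216) 2068  [ 0.61  -0.046 -0.084] 0.9
spool_green scene 0.75 (197, 229) 461  [ 0.4
[... 826 characters left out ...]
oard_yellow side 0.95 (230, 334) 7449  [0.528 0.328 3.275] 0.94
pickup_cream scene 0.91 (363, 260) 669  [0.61  0.162 3.092] 0.87
pickup_cream side 0.84 (209, 262) 665  [0.611 0.164 0.049] 0.86
pickup_cream wrist 0.69 (221, 25) 3252  [0.612 0.163 0.012] 0.93
spool_white scene 0.68 (313, 264) 589  [0.604 0.058 0.112] 0.91
spool_white side 0.7 (222, 229) 417  [0.605 0.059 0.069] 0.84
spool_white wrist 0.78 (222, 131) 1644  [0.607 0.058 0.48 ] 0.9
glue_jar scene 0.93 (242, 222) 476  [ 0.446 -0.057  0.082] 0.79
glue_jar side 0.66 (295, 202) 403  [ 0.45  -0.055  0.134] 0.82
glue_jar wrist 0.78 (99, 229) 1739  [ 0.452 -0.056 -0.38 ] 0.85
glue_jar wrist 0.73 (222, 131) 1701  [0.609 0.06  0.193] 0.95
```

The fits agree across cameras, mostly within 3 to 6 mm. Both boards have the bridge patch on the +y side and the spool patch on the +x side. What could be confused:

- **Green spools:** scene (198,228) → (0.448,−0.155) and (226,200) → (0.353,−0.08). I take the first, which is farther right.
- **Pale bars:** scene (262,277) fits the 116 mm shape (IoU 0.9). (321,185) is too small.
- **Brown block:** scene (268,184) versus the dark bridge at (294,222).

One close crop will check these choices.

```bash
python3 - <<'E'
import cv2
a=cv2.imread('pics/scene0.png')[165:305,180:385]
cv2.imwrite('pics/crop1.png',cv2.resize(a,None,fx=3.6,fy=3.6,interpolation=cv2.INTER_CUBIC))
E
```

```text
(no output)
```

View pics/crop1.png

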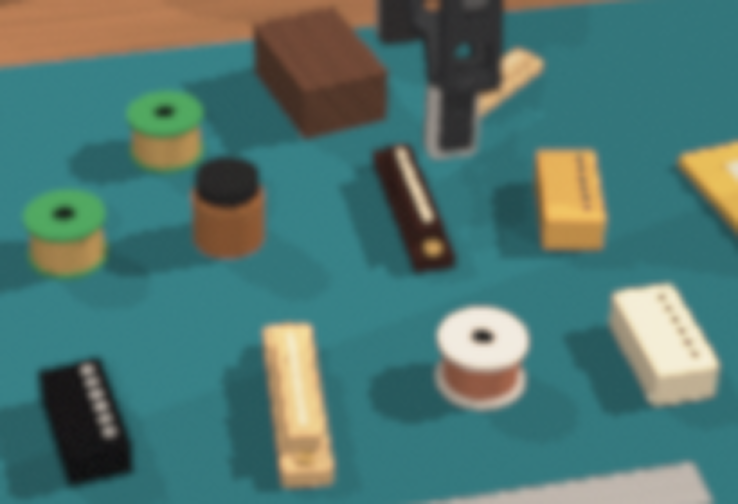

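The crop confirms it: the left-most green spool (crop 65,230), the large pale bridge (crop 298,400), the dark bridge (crop 412,210) and the gold pickup (crop 570,200). Now to go above the gold pickup.

```bash
python3 -m handwheel '[[[0.0854,0.0219,-0.029,0,0],[0.0854,0.0219,-0.029,0,0],[0.0854,0.0219,-0.029,0,0],[0.0854,0.0219,-0.029,0,0],[0.0854,0.0219,-0.029,0,0],[0.0854,0.0219,-0.029,0,0],[0.0854,0.0219,-0.029,0,0],[0.07,0,0,0,7],[0.07,0,0,0,7],[0.07,0,0,0,7],[0.07,0,0,0,7],[0.07,0,0,0,7]]]' 40
python3 -m handwheel '[[[0.07,0,0,0,7],[0.07,0,0,0,7],[0.07,0,0,0,7],[0.07,0,0,0,7],[0.07,0,0,0,7],[0.07,0,0,0,7],[0.07,0,0,0,7],[0.07,0,0,0,7],[0.07,0,0,0,7],[0.07,0,0,0,6],[0.07,0,0,0,0],[0.07,0,0,0,0]]]'
cat >> h.py <<'E'
def plan(x,y,z,yaw):
    "tool-axis shift at present orientation, spin in deg to reach yaw (mod 180)"
    st=get_state(); M=R.from_quat(st['tcp_rot']).as_matrix(); psi=np.arctan2(M[1,0],M[0,0])
    d=M.T@(np.array([x,y,z])-st['eef_pos']); s=np.degrees((psi-yaw+np.pi/2)%np.pi-np.pi/2)
    print('t',round(st['time'],2),'tcp',np.round(st['eef_pos'],4),'psi',round(np.degrees(psi),1),'tilt',round(M[2,2],4),'q',np.round(st['qpos'],2),'F',np.round(st['contact_force'],1),'grip',round(st['finger_force'],1),'op',round(st['opening']*.0854,4))
    print('  shift tool xyz (mm)',np.round(d*1000,1),'spin',round(s,1))
def look(name,z=0.,ref=None,cams=('wrist',),maxd=.05):
    obs=[]; st=get_state()
    for n in cams:
        viewer.read_camera(n); c=cam(n,st)
        for d in viewer.outline_of(n,name):
            if d['confidence']<.3 or d['mask'].sum()<30: continue
            m=d['mask']; v,u=np.nonzero(m); p=back(c,(u.mean(),v.mean()),z+.012)[:2]
            if ref is None or np.hypot(*(p-ref[:2]))<maxd: obs.append((c,m.astype(float))); break
    x,q=fit(name,obs,z); print(name,len(obs),'views',np.round(x,4),'deg',round(np.degrees((x[2]+np.pi/2)%np.pi-np.pi/2),1),'IoU',round(q,2)); return x
E
python3 - <<'E'
from h import *
x=look('pickup_gold',0,(.471,.153))
plan(x[0],x[1],.004,x[2])
E
```

```text
time: 2.8
eef_pos: [0.4719, 0.1535, 0.2316]
tcp_rot: [0.888, 0.459, 0.0, 0.0]
contact_force: [-0.3, 0.1, -0.0]
opening: 0.82
finger_force: 0.0
time: 3.8
eef_pos: [0.472, 0.1533, 0.2315]
tcp_rot: [0.993, -0.121, 0.0, -0.0]
contact_force: [-0.3, -0.4, -0.3]
opening: 0.819
finger_force: 0.0
pickup_gold 1 views [ 0.4709  0.154  -0.219 ] deg -12.5 IoU 0.93
t 3.9 tcp [0.472  0.1533 0.2314] psi -13.9 tilt -1.0 q [ 0.11 -0.12  2.01  0.    1.25  1.92] F [ 0.  -0.   0.7] grip 0.0 op 0.07
  shift tool xyz (mm) [ -1.3  -0.4 227.4] spin -1.3
```

```bash
python3 -m handwheel '[[[0.07,0,0,0.04,0],[0.07,-0.001,0,0.04,0],[0.07,0,0,0.04,0],[0.07,0,0,0.04,0],[0.07,0,0,0.035,0],[0.07,0,0,0.016,0],[0.07,0,0,0.010,0],[0.07,0,0,0.006,0],[0.07,0,0,0,0],[0.03,0,0,0,0],[0.03,0,0,0,0],[0.03,0,0,0,0]]]' 40
python3 -m handwheel '[[[0.03,0,0,0,0],[0.03,0,0,0,0],[0.03,0,0,-0.01,0],[0.03,0,0,-0.02,0],[0.03,0,0,-0.03,0],[0.03,0,0,-0.04,0],[0.03,0,0,-0.04,0],[0.03,0,0,0,0],[0.03,0,0,0,0]]]'
```

```text
time: 4.9
eef_pos: [0.4725, 0.1537, 0.0062]
tcp_rot: [0.993, -0.122, 0.002, -0.0]
contact_force: [-6.0, 0.9, 10.0]
opening: 0.411
finger_force: 38.5
time: 5.65
eef_pos: [0.4726, 0.1538, 0.1475]
tcp_rot: [0.993, -0.122, 0.003, -0.001]
contact_force: [-0.1, -0.0, -2.7]
opening: 0.411
finger_force: 41.9
```

```bash
python3 -m handwheel '[[[0.03,0,0,-0.03,-5.4],[0.03,0,0,-0.03,-5.4],[0.03,0,0,-0.02,-5.4],[0.03,0,0.03,0,0],[0.03,0,0.04,0,0],[0.03,0,0.04,0,0],[0.03,0,0.04,0,0],[0.03,0,0.04,0,0],[0.03,0,0.04,0,0],[0.03,0,0.04,0,0],[0.03,0,0.04,0,0],[0.03,0,0.04,0,0]]]'
python3 -m handwheel '[[[0.03,0,0.04,0,0],[0.03,0,0.04,0,0],[0.03,0,0.04,0,0],[0.03,0,0.03,0,0],[0.03,0,0.018,0,0],[0.03,0,0,0,0],[0.03,0,0,0,0]]]'
python3 - <<'E'
from h import *
x=look('board_red',0,(.535,-.332),maxd=.1); y=look('board_red',0,(.535,-.332),('scene','side'))
cv2.imwrite('pics/w1.png',viewer.read_camera('wrist')); plan(.491,-.364,.02,.04)
E
```

```text
time: 6.65
eef_pos: [0.4826, -0.1972, 0.2213]
tcp_rot: [1.0, 0.019, -0.002, -0.002]
contact_force: [0.7, 0.5, -1.7]
opening: 0.409
finger_force: 41.8
time: 7.23
eef_pos: [0.4895, -0.3638, 0.221]
tcp_rot: [1.0, 0.018, -0.002, -0.002]
contact_force: [0.4, 0.9, -2.2]
opening: 0.416
finger_force: 41.8
board_red 1 views [ 0.5368 -0.3321  0.0379] deg 2.2 IoU 0.92
board_red 2 views [ 0.5346 -0.3337  0.0381] deg 2.2 IoU 0.93
t 7.58 tcp [ 0.4911 -0.363   0.2244] psi 2.3 tilt -1.0 q [-0.8   0.15  1.75  0.    1.24  0.73] F [ 0.6 -0.2 -1.6] grip 41.8 op 0.0353
  shift tool xyz (mm) [-1.000e-01  1.000e+00  2.044e+02] spin -0.0
```

View pics/w1.png

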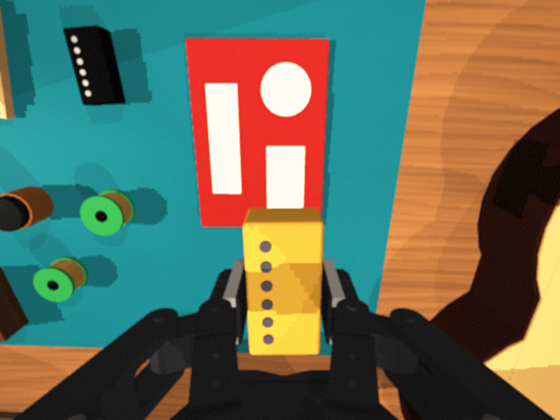

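The wrist view shows the red board top centre with the spool patch at (286,89) and the bridge patch at (223,138). The held gold pickup is square in the fingers. I'll check the patch centres by colour.

```bash
cat >> h.py <<'E'
def patches(img,c,b,z=.008):
    "world centres of the white patches inside the convex hull region of board pose b"
    hsv=cv2.cvtColor(img,cv2.COLOR_BGR2HSV); w=((hsv[...,1]<60)&(hsv[...,2]>150)).astype(np.uint8)
    w&=(render(c,S['board'],b,0)>.5).astype(np.uint8)
    n,_,s,cen=cv2.connectedComponentsWithStats(w)
    for i in range(1,n):
        if s[i,4]>150:
            p=back(c,cen[i]+0.0,z); d=R.from_euler('z',-b[2]).apply([p-[b[0],b[1],0]])[0]
            print('patch px',np.round(cen[i]),s[i,4],'world',np.round(p[:2],4),'board',np.round(d[:2]*1000,1))
E
python3 - <<'E'
from h import *
st=get_state(); patches(cv2.imread('pics/w1.png'),cam('wrist',st),(.5368,-.3321,.038))
for n,b in(('scene',(.535,-.333,.038)),('side',(.535,-.333,.038))): patches(cv2.imread(f'pics/{n}0.png'),cam(n),b)
for n,b in(('scene',(.526,.3285,.14)),('side',(.526,.3285,.14))): patches(cv2.imread(f'pics/{n}0.png'),cam(n),b)
E
```

```text
patch px [285.  89.] 2082 world [ 0.5944 -0.3604] board [ 56.5 -30.5]
patch px [224. 137.] 3242 world [ 0.5403 -0.292 ] board [ 5.  39.9]
patch px [285. 176.] 2285 world [ 0.4979 -0.3639] board [-40.  -30.3]
patch px [ 96. 260.] 544 world [ 0.4921 -0.3662] board [-44.2 -31.5]
patch px [133. 270.] 682 world [ 0.5368 -0.2941] board [ 3.2 38.8]
patch px [ 95. 294.] 440 world [ 0.591  -0.3626] board [ 54.8 -31.7]
patch px [293. 141.] 203 world [ 0.4913 -0.3587] board [-44.6 -24. ]
patch px [275. 153.] 261 world [ 0.534  -0.2879] board [ 0.7 45.1]
patch px [399. 218.] 354 world [0.4854 0.2926] board [-45.2 -29.9]
patch px [437. 224.] 419 world [0.5222 0.369 ] board [ 1.9 40.6]
patch px [423. 245.] 285 world [0.5851 0.306 ] board [ 55.3 -30.6]
patch px [203. 318.] 448 world [0.5861 0.3085] board [ 56.7 -28.2]
patch px [256. 319.] 684 world [0.4861 0.2955] board [-44.1 -27.1]
patch px [229. 349.] 956 world [0.5226 0.3703] board [ 2.5 41.9]
```

```bash
python3 -m handwheel '[[[0.03,0.0025,0.001,0.04,0],[0.03,0,0,0.04,0],[0.03,0,0,0.04,0],[0.03,0,0,0.04,0],[0.03,0,0,0.025,0],[0.03,0,0,0.014,0],[0.03,0,0,0.008,0],[0.03,0,0,0.003,0],[0.03,0,0,0,0],[0.03,0,0,0,0]]]'
```

```text
time: 8.42
eef_pos: [0.4949, -0.3663, 0.0166]
tcp_rot: [1.0, 0.019, 0.002, 0.002]
contact_force: [-0.9, 0.2, -0.6]
opening: 0.411
finger_force: 41.9
```

```bash
python3 -m handwheel '[[[0.03,0,0,0.0015,0],[0.03,0,0,0.001,0],[0.03,0,0,0,0],[0.03,0,0,0,0]]]'; python3 -c "
from h import *
plan(.4938,-.3642,.0135,.038)"
```

```text
time: 8.75
eef_pos: [0.4947, -0.3662, 0.0143]
tcp_rot: [1.0, 0.019, 0.001, 0.001]
contact_force: [-1.0, 1.1, 5.6]
opening: 0.412
finger_force: 42.8
t 8.75 tcp [ 0.4947 -0.3662  0.0143] psi 2.2 tilt -1.0 q [-0.8   0.42  1.85  0.    0.87  0.73] F [-1.   1.1  5.6] grip 42.8 op 0.0352
  shift tool xyz (mm) [-0.8 -2.   0.7] spin 0.0
```

```bash
python3 -m handwheel '[[[0.06,0,0,0,0],[0.06,0,0,0,0],[0.06,0,0,0,0],[0.07,0,0,-0.03,0],[0.07,0,0,-0.04,0],[0.07,0,0,-0.04,0],[0.07,0.0198,-0.0336,-0.04,0],[0.07,0.0198,-0.0336,-0.04,0],[0.07,0.0198,-0.0336,-0.02,0],[0.07,0.0198,-0.0336,0,0],[0.07,0.0198,-0.0336,0,0],[0.07,0.0198,-0.0336,0,-3.6]]]'
python3 -m handwheel '[[[0.07,0,0,0,0],[0.07,0,0,0,0],[0.07,0,0,0,0]]]'
python3 - <<'E'
from h import *
x=look('pickup_black',0,(.606,-.160),maxd=.03)
plan(x[0],x[1],.006,x[2])
look('pickup_gold',.008,(.4926,-.3642),('scene','side'),.06)
E
```

```text
time: 9.75
eef_pos: [0.5948, -0.1765, 0.2012]
tcp_rot: [0.999, 0.051, 0.001, 0.0]
contact_force: [1.1, -0.9, -0.1]
opening: 0.819
finger_force: 0.0
time: 10.0
eef_pos: [0.5938, -0.1781, 0.2]
tcp_rot: [0.999, 0.051, -0.0, 0.0]
contact_force: [-0.3, 0.2, -0.6]
opening: 0.821
finger_force: 0.0
pickup_black 1 views [ 0.6066 -0.1601  3.2421] deg 5.8 IoU 0.94
t 10.1 tcp [ 0.5935 -0.1792  0.2002] psi 5.7 tilt -1.0 q [-0.46  0.19  1.75 -0.    1.2   1.01] F [ 0.2  0.3 -0.3] grip 0.0 op 0.0699
  shift tool xyz (mm) [ 15.  -17.7 194.1] spin -0.1
pickup_gold 1 views [ 0.4937 -0.3635  0.0696] deg 4.0 IoU 0.82
```

```bash
python3 -m handwheel '[[[0.07,0.015,-0.0177,0.02,0],[0.07,0,0,0.04,0],[0.07,0,0,0.04,0],[0.07,0,0,0.04,0],[0.07,0,0,0.03,0],[0.07,0,0,0.014,0],[0.07,0,0,0.008,0],[0.07,0,0,0.001,0],[0.07,0,0,0,0],[0.03,0,0,0,0],[0.03,0,0,0,0],[0.03,0,0,0,0]]]' 40
python3 -m handwheel '[[[0.03,0,0,0,0],[0.03,0,0,0,0],[0.03,0,0,0,0]]]'; python3 -c "
from h import *
plan(.485,.295,.25,.145)"
```

```text
time: 11.3
eef_pos: [0.6087, -0.1596, 0.0099]
tcp_rot: [0.999, 0.051, 0.002, 0.001]
contact_force: [-4.9, 2.1, 13.6]
opening: 0.409
finger_force: 39.1
time: 11.55
eef_pos: [0.6088, -0.1596, 0.0099]
tcp_rot: [0.999, 0.051, 0.002, 0.001]
contact_force: [-0.4, -0.8, 5.5]
opening: 0.41
finger_force: 42.4
t 11.55 tcp [ 0.6088 -0.1596  0.0099] psi 5.8 tilt -1.0 q [-0.42  0.45  1.81 -0.    0.88  1.05] F [-0.4 -0.8  5.5] grip 42.4 op 0.035
  shift tool xyz (mm) [ -76.4 -464.3 -241.3] spin -2.5
```

```bash
python3 -m handwheel '[[[0.03,0,0,-0.02,0],[0.03,0,0,-0.04,0],[0.03,0,0,-0.04,0],[0.03,0,0,-0.04,0],[0.03,0,0,-0.04,0],[0.03,0,0,-0.035,0],[0.03,-0.0064,-0.0387,0,0],[0.03,-0.0064,-0.0387,0,0],[0.03,-0.0064,-0.0387,0,0],[0.03,-0.0064,-0.0387,0,0],[0.03,-0.0064,-0.0387,0,0],[0.03,-0.0064,-0.0387,0,0]]]'
python3 -m handwheel '[[[0.03,-0.0064,-0.0387,0,0],[0.03,-0.0064,-0.0387,0,0],[0.03,-0.0064,-0.0387,0,0],[0.03,-0.0064,-0.0387,0,0],[0.03,-0.0064,-0.0387,0,0],[0.03,-0.0064,-0.0387,0,-2.5],[0.03,0,0,0,0],[0.03,0,0,0,0],[0.03,0,0,0,0]]]'
python3 - <<'E'
from h import *
x=look('board_yellow',0,(.526,.328),maxd=.1); look('board_yellow',0,(.526,.328),('scene','side'))
st=get_state(); patches(viewer.read_camera('wrist'),cam('wrist',st),x)
t=R.from_euler('z',x[2]).apply([-.045+.002,-.03,0]); t[:2]+=x[:2]
print(t); plan(t[0],t[1],.018,x[2])
E
```

```text
time: 12.55
eef_pos: [0.5441, 0.0698, 0.222]
tcp_rot: [0.999, 0.05, -0.0, -0.0]
contact_force: [0.0, 0.9, -2.1]
opening: 0.408
finger_force: 41.5
time: 13.3
eef_pos: [0.4834, 0.2951, 0.2219]
tcp_rot: [0.997, 0.073, -0.0, 0.0]
contact_force: [-0.6, -0.8, -1.0]
opening: 0.408
finger_force: 41.5
board_yellow 1 views [0.5286 0.3281 3.2795] deg 7.9 IoU 0.93
board_yellow 2 views [0.5268 0.3286 0.1363] deg 7.8 IoU 0.94
patch px [287.  87.] 2090 world [0.5888 0.3063] board [-56.6  29.8]
patch px [224. 136.] 3233 world [0.5282 0.3689] board [ -5.3 -40.5]
patch px [286. 176.] 2287 world [0.4924 0.293 ] board [40.7 29.8]
[0.56706552 0.36368859 0.        ]
t 13.65 tcp [0.4843 0.2944 0.2225] psi 8.2 tilt -1.0 q [ 0.37  0.06  1.86 -0.    1.23  1.79] F [-0.6  0.4 -1.1] grip 41.5 op 0.0352
  shift tool xyz (mm) [ 91.8 -56.8 204.5] spin 0.3
```

```bash
python3 -m handwheel '[[[0.03,0.005,0.0024,0.04,0.3],[0.03,0,0,0.04,0],[0.03,0,0,0.04,0],[0.03,0,0,0.04,0],[0.03,0,0,0.025,0],[0.03,0,0,0.01,0],[0.03,0,0,0.005,0],[0.03,0,0,0.003,0],[0.03,0,0,0,0],[0.03,0,0,0,0],[0.03,0,0,0,0]]]'
```

```text
time: 14.57
eef_pos: [0.4908, 0.2943, 0.0217]
tcp_rot: [0.998, 0.07, 0.002, -0.001]
contact_force: [0.1, 0.5, -0.7]
opening: 0.41
finger_force: 41.5
```

```bash
python3 -m handwheel '[[[0.03,-0.001,0.0015,0.002,0],[0.03,0,0,0.0015,0],[0.03,0,0,0,0],[0.03,0,0,0,0]]]'
```

```text
time: 14.9
eef_pos: [0.4893, 0.2923, 0.0179]
tcp_rot: [0.998, 0.07, 0.001, -0.0]
contact_force: [-2.3, -0.4, 4.5]
opening: 0.408
finger_force: 42.3
```

```bash
python3 -m handwheel '[[[0.06,0,0,0,0],[0.06,0,0,0,0],[0.06,0,0,0,0],[0.06,0,0,-0.03,0],[0.06,0,0,-0.04,0],[0.06,0,0,-0.04,0],[0.06,0,0,-0.04,0],[0.06,0,0,-0.04,0],[0.06,-0.0117,0.0376,0,0],[0.06,-0.0117,0.0376,0,0],[0.06,-0.0117,0.0376,0,0],[0.06,-0.0117,0.0376,0,0]]]'
python3 -m handwheel '[[[0.06,-0.0117,0.0376,0,0],[0.06,-0.0117,0.0376,0,4.8],[0.06,0,0,0,4.8],[0.06,0,0,0,0],[0.06,0,0,0,0],[0.06,0,0,0,0]]]'
python3 - <<'E'
from h import *
x=look('bridge_dark',0,(.452,.059),maxd=.04)
plan(x[0],x[1],.006,x[2])
look('pickup_black',.008,(.488,.293),('scene','side'),.06)
E
```

```text
time: 15.9
eef_pos: [0.4624, 0.1354, 0.2062]
tcp_rot: [0.998, 0.07, 0.0, 0.0]
contact_force: [1.2, 1.0, -0.6]
opening: 0.702
finger_force: 0.0
time: 16.4
eef_pos: [0.4503, 0.0595, 0.2059]
tcp_rot: [1.0, -0.013, -0.0, -0.0]
contact_force: [-0.3, -0.2, -0.3]
opening: 0.704
finger_force: 0.0
bridge_dark 1 views [0.4523 0.0597 3.127 ] deg -0.8 IoU 0.92
t 16.5 tcp [0.4503 0.0599 0.2059] psi -1.4 tilt -1.0 q [-0.09 -0.2   2.12  0.    1.21  1.5 ] F [-0.5 -0.3 -0.5] grip 0.0 op 0.0599
  shift tool xyz (mm) [  2.1   0.2 199.9] spin -0.6
pickup_black 2 views [0.486  0.2926 0.1181] deg 6.8 IoU 0.83
```

```bash
python3 -m handwheel '[[[0.05,0.002,0,0.04,-0.6],[0.05,0,0,0.04,0],[0.05,0,0,0.04,0],[0.05,0,0,0.04,0],[0.05,0,0,0.024,0],[0.05,0,0,0.010,0],[0.05,0,0,0.005,0],[0.05,0,0,0.001,0],[0.05,0,0,0,0],[0.01,0,0,0,0],[0.01,0,0,0,0],[0.01,0,0,0,0]]]' 40
python3 -m handwheel '[[[0.01,0,0,0,0],[0.01,0,0,0,0],[0.01,0,0,0,0]]]'; python3 -c "
from h import *
plan(.535,-.2925,.21,.038)"
```

```text
time: 17.7
eef_pos: [0.4541, 0.0587, 0.008]
tcp_rot: [1.0, -0.009, 0.002, 0.0]
contact_force: [-1.1, 0.8, 5.9]
opening: 0.288
finger_force: 39.2
time: 17.95
eef_pos: [0.454, 0.0587, 0.008]
tcp_rot: [1.0, -0.009, 0.002, 0.0]
contact_force: [-1.0, 1.0, 6.1]
opening: 0.287
finger_force: 39.3
t 17.95 tcp [0.454  0.0587 0.008 ] psi -1.0 tilt -1.0 q [-0.09  0.13  2.23  0.    0.77  1.49] F [-1.   1.   6.1] grip 39.3 op 0.0245
  shift tool xyz (mm) [  87.8  349.8 -201.6] spin -3.2
```

```bash
python3 -m handwheel '[[[0.01,0,0,-0.02,0],[0.01,0,0,-0.04,0],[0.01,0,0,-0.04,0],[0.01,0,0,-0.04,0],[0.01,0,0,-0.04,0],[0.01,0.0099,0.0389,0,0],[0.01,0.0099,0.0389,0,0],[0.01,0.0099,0.0389,0,0],[0.01,0.0099,0.0389,0,0],[0.01,0.0099,0.0389,0,0],[0.01,0.0099,0.0389,0,0],[0.01,0.0099,0.0389,0,0]]]'
python3 -m handwheel '[[[0.01,0.0099,0.0389,0,0],[0.01,0.0099,0.0389,0,-3.2],[0.01,0,0,0,0],[0.01,0,0,0,0],[0.01,0,0,0,0],[0.01,0,0,0,0]]]'
python3 - <<'E'
from h import *
plan(.5367,-.2925,.016,.038)
cv2.imwrite('pics/w2.png',viewer.read_camera('wrist'))
E
```

```text
time: 18.95
eef_pos: [0.5168, -0.2167, 0.1864]
tcp_rot: [1.0, -0.009, 0.0, 0.0]
contact_force: [1.2, 0.0, -0.6]
opening: 0.283
finger_force: 39.6
time: 19.45
eef_pos: [0.535, -0.2914, 0.1859]
tcp_rot: [1.0, 0.02, -0.0, -0.0]
contact_force: [0.3, 0.4, -0.9]
opening: 0.284
finger_force: 39.7
t 19.45 tcp [ 0.535  -0.2914  0.1859] psi 2.2 tilt -1.0 q [-0.67  0.18  1.78  0.    1.17  0.87] F [ 0.3  0.4 -0.9] grip 39.7 op 0.0242
  shift tool xyz (mm) [  1.8   1.3 169.9] spin 0.1
```

View pics/w2.png

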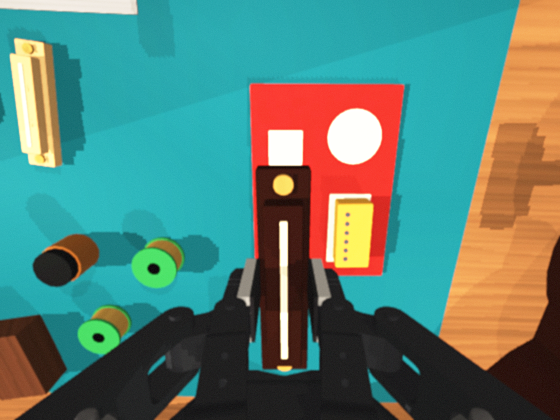

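The wrist view shows the dark bridge held along its length over its patch. The gold pickup sits on its patch at (352,234), a few mm toward −y. I'll measure that while lowering the bridge.

```bash
python3 -c "
from h import *
look('pickup_gold',.008,(.4926,-.3642),('wrist',),.06)"
python3 -m handwheel '[[[0.01,0.0018,0.001,0.04,0],[0.01,0,0,0.04,0],[0.01,0,0,0.04,0],[0.01,0,0,0.025,0],[0.01,0,0,0.013,0],[0.01,0,0,0.006,0],[0.01,0,0,0.003,0],[0.01,0,0,0,0],[0.01,0,0,0,0],[0.01,0,0,0,0]]]'
```

```text
pickup_gold 1 views [ 0.4924 -0.3665  0.0686] deg 3.9 IoU 0.93
time: 20.43
eef_pos: [0.5385, -0.2947, 0.0213]
tcp_rot: [1.0, 0.019, 0.002, 0.001]
contact_force: [-0.4, 0.3, -0.3]
opening: 0.287
finger_force: 39.7
```

```bash
python3 -m handwheel '[[[0.01,-0.0018,-0.002,0.002,0],[0.01,0,0,0.002,0],[0.01,0,0,0.001,0],[0.01,0,0,0,0],[0.01,0,0,0,0]]]'
```

```text
time: 20.85
eef_pos: [0.5356, -0.2921, 0.016]
tcp_rot: [1.0, 0.019, 0.0, 0.0]
contact_force: [-2.9, 2.0, 8.6]
opening: 0.284
finger_force: 40.6
```

```bash
python3 -m handwheel '[[[0.045,0,0,0,0],[0.045,0,0,0,0],[0.045,0,0,0,0],[0.045,0,0,-0.03,0],[0.06,0,0,-0.04,0],[0.07,0,0,-0.04,0],[0.07,0,0,-0.04,0],[0.07,0,0,-0.04,0],[0.07,-0.0165,-0.028,0,0],[0.07,-0.0165,-0.028,0,0],[0.07,-0.0165,-0.028,0,0],[0.07,-0.0165,-0.028,0,0]]]'
python3 -m handwheel '[[[0.07,-0.0165,-0.028,0,0],[0.07,0,0,0,0],[0.07,0,0,0,0],[0.07,0,0,0,0]]]'
python3 - <<'E'
from h import *
x=look('spool_green',0,(.448,-.155),maxd=.04)
plan(x[0],x[1],.009,.038)
look('bridge_dark',.008,(.535,-.2925),('scene','side'),.06)
E
```

```text
time: 21.85
eef_pos: [0.464, -0.1814, 0.2038]
tcp_rot: [1.0, 0.019, -0.0, -0.0]
contact_force: [0.3, -0.4, -0.0]
opening: 0.82
finger_force: 0.0
time: 22.18
eef_pos: [0.4478, -0.1554, 0.2043]
tcp_rot: [1.0, 0.019, 0.0, 0.0]
contact_force: [0.5, -0.7, 0.4]
opening: 0.822
finger_force: 0.0
spool_green 1 views [ 0.4478 -0.1534  0.0409] deg 2.3 IoU 0.96
t 22.28 tcp [ 0.4481 -0.156   0.2043] psi 2.2 tilt -1.0 q [-0.55 -0.14  2.08 -0.    1.2   0.98] F [ 0.2 -0.3 -0.3] grip 0.0 op 0.0699
  shift tool xyz (mm) [ -0.3  -2.8 195.3] spin -0.0
bridge_dark 2 views [ 0.533  -0.2924  3.1864] deg 2.6 IoU 0.8
```

```bash
python3 -m handwheel '[[[0.07,0,-0.002,0.04,0],[0.07,0,0,0.04,0],[0.07,0,0,0.04,0],[0.07,0,0,0.04,0],[0.07,0,0,0.02,0],[0.07,0,0,0.009,0],[0.07,0,0,0.005,0],[0.07,0,0,0.001,0],[0.07,0,0,0,0],[0.03,0,0,0,0],[0.03,0,0,0,0],[0.03,0,0,0,0]]]' 40
python3 -m handwheel '[[[0.03,0,0,0,0],[0.03,0,0,0,0],[0.03,0,0,0,0]]]'; python3 -c "
from h import *
plan(.5926,-.3604,.21,.038)"
```

```text
time: 23.48
eef_pos: [0.4489, -0.1539, 0.011]
tcp_rot: [1.0, 0.019, 0.002, 0.001]
contact_force: [-0.8, 0.7, 4.1]
opening: 0.55
finger_force: 41.2
time: 23.73
eef_pos: [0.4489, -0.1539, 0.011]
tcp_rot: [1.0, 0.019, 0.002, 0.001]
contact_force: [-0.8, 1.5, 6.5]
opening: 0.546
finger_force: 41.3
t 23.73 tcp [ 0.4489 -0.1539  0.011 ] psi 2.2 tilt -1.0 q [-0.54  0.16  2.19 -0.    0.79  0.99] F [-0.8  1.5  6.5] grip 41.3 op 0.0467
  shift tool xyz (mm) [ 136.3  212.3 -198.1] spin 0.0
```

```bash
python3 -m handwheel '[[[0.03,0,0,-0.02,0],[0.03,0,0,-0.04,0],[0.03,0,0,-0.04,0],[0.03,0,0,-0.04,0],[0.03,0.0196,0.0303,0,0],[0.03,0.0196,0.0303,0,0],[0.03,0.0196,0.0303,0,0],[0.03,0.0196,0.0303,0,0],[0.03,0.0196,0.0303,0,0],[0.03,0.0196,0.0303,0,0],[0.03,0.0196,0.0303,0,0],[0.03,0,0,0,0]]]'
python3 -m handwheel '[[[0.03,0,0,0.03,0],[0.03,0,0,0.03,0],[0.03,0,0,0.02,0],[0.03,0,0,0,0],[0.03,0,0,0,0],[0.03,0,0,0,0]]]'; python3 -c "
from h import *
plan(.5937,-.3604,.019,.038)"
```

```text
time: 24.73
eef_pos: [0.5945, -0.3649, 0.1479]
tcp_rot: [1.0, 0.018, 0.001, 0.001]
contact_force: [-1.6, 0.9, -1.1]
opening: 0.546
finger_force: 41.6
time: 25.23
eef_pos: [0.5933, -0.3601, 0.0708]
tcp_rot: [1.0, 0.019, 0.001, 0.001]
contact_force: [0.2, -0.3, -0.9]
opening: 0.543
finger_force: 41.6
t 25.23 tcp [ 0.5933 -0.3601  0.0708] psi 2.2 tilt -1.0 q [-0.69  0.48  1.63  0.    1.03  0.84] F [ 0.2 -0.3 -0.9] grip 41.6 op 0.0464
  shift tool xyz (mm) [ 0.3  0.2 51.8] spin 0.0
```

```bash
python3 -m handwheel '[[[0.03,0,0,0.02,0],[0.03,0,0,0.015,0],[0.03,0,0,0.008,0],[0.03,0,0,0.004,0],[0.03,0,0,0.002,0],[0.03,0,0,0.001,0],[0.03,0,0,0,0],[0.03,0,0,0,0]]]'
```

```text
time: 25.9
eef_pos: [0.5931, -0.3602, 0.0198]
tcp_rot: [1.0, 0.019, 0.001, 0.0]
contact_force: [-0.1, -0.7, -1.7]
opening: 0.542
finger_force: 41.6
```

```bash
python3 -m handwheel '[[[0.03,0,0,0.0015,0],[0.03,0,0,0,0],[0.03,0,0,0,0],[0.06,0,0,0,0],[0.062,0,0,0,0],[0.062,0,0,0,0],[0.062,0,0,-0.03,0],[0.062,0,0,-0.04,0],[0.062,0,0,-0.04,0],[0.062,0,0,-0.04,0],[0.062,0,0,-0.03,0],[0.06,0.0036,-0.0392,0,0]]]'
python3 -m handwheel '[[[0.06,0.0036,-0.0392,0,0],[0.06,0.0036,-0.0392,0,0],[0.06,0.0036,-0.0392,0,0],[0.06,0.0036,-0.0392,0,0],[0.06,0.0036,-0.0392,0,0],[0.06,0.0036,-0.0392,0,0],[0.06,0.0036,-0.0392,0,7],[0.06,0,0,0,0],[0.06,0,0,0,0],[0.06,0,0,0,0]]]'
python3 - <<'E'
from h import *
x=look('bridge_pale',0,(.61,-.0455),maxd=.04)
plan(x[0],x[1],.007,x[2])
look('spool_green',.008,(.5926,-.3604),('scene','side'),.06)
E
```

```text
time: 26.9
eef_pos: [0.5975, -0.3283, 0.2077]
tcp_rot: [1.0, 0.016, 0.007, 0.007]
contact_force: [0.7, -0.1, 1.7]
opening: 0.704
finger_force: 0.0
time: 27.73
eef_pos: [0.6093, -0.046, 0.1973]
tcp_rot: [0.999, -0.04, -0.0, 0.0]
contact_force: [-0.1, -0.2, -1.1]
opening: 0.701
finger_force: 0.0
bridge_pale 1 views [ 0.6091 -0.0458  3.0472] deg -5.4 IoU 0.92
t 27.83 tcp [ 0.6093 -0.0471  0.1974] psi -4.8 tilt -1.0 q [-0.24  0.18  1.77 -0.    1.19  1.41] F [0.8 0.2 0. ] grip 0.0 op 0.06
  shift tool xyz (mm) [ -0.3  -1.3 190.4] spin 0.7
spool_green 2 views [ 0.5916 -0.3606 -0.0825] deg -4.7 IoU 0.86
```

Spool placed within about 1 mm of its target. Next, grasp the pale bridge.

```bash
python3 -m handwheel '[[[0.05,0,-0.001,0.04,0.7],[0.05,0,0,0.04,0],[0.05,0,0,0.04,0],[0.05,0,0,0.035,0],[0.05,0,0,0.02,0],[0.05,0,0,0.010,0],[0.05,0,0,0.005,0],[0.05,0,0,0.001,0],[0.05,0,0,0,0],[0.01,0,0,0,0],[0.01,0,0,0,0],[0.01,0,0,0,0]]]' 40
python3 -m handwheel '[[[0.01,0,0,0,0],[0.01,0,0,0,0],[0.01,0,0,0,0]]]'; python3 -c "
from h import *
b=(.528,.3283,.137); t=R.from_euler('z',b[2]).apply([0.001,.04,0]); print(t[:2]+b[:2])
plan(t[0]+b[0],t[1]+b[1],.20,b[2])"
```

```text
time: 29.03
eef_pos: [0.611, -0.0452, 0.0088]
tcp_rot: [0.999, -0.047, 0.002, 0.0]
contact_force: [0.4, -0.5, 4.2]
opening: 0.281
finger_force: 39.1
time: 29.28
eef_pos: [0.611, -0.0452, 0.0088]
tcp_rot: [0.999, -0.047, 0.002, 0.0]
contact_force: [-0.2, 0.1, 6.5]
opening: 0.281
finger_force: 39.4
[0.52352776 0.36806178]
t 29.28 tcp [ 0.611  -0.0452  0.0088] psi -5.4 tilt -1.0 q [-0.24  0.42  1.86 -0.    0.86  1.43] F [-0.2  0.1  6.5] grip 39.4 op 0.024
  shift tool xyz (mm) [-125.3 -403.1 -191.9] spin -13.2
```

```bash
python3 -m handwheel '[[[0.01,0,0,-0.02,0],[0.01,0,0,-0.04,0],[0.01,0,0,-0.04,0],[0.01,0,0,-0.04,0],[0.01,-0.0114,-0.0366,0,0],[0.01,-0.0114,-0.0366,0,0],[0.01,-0.0114,-0.0366,0,0],[0.01,-0.0114,-0.0366,0,0],[0.01,-0.0114,-0.0366,0,0],[0.01,-0.0114,-0.0366,0,0],[0.01,-0.0114,-0.0366,0,0],[0.01,-0.0114,-0.0366,0,0]]]'
python3 -m handwheel '[[[0.01,-0.0114,-0.0366,0,0],[0.01,-0.0114,-0.0366,0,0],[0.01,-0.0114,-0.0366,0,0],[0.01,0,0,0,-6.6],[0.01,0,0,0,-6.6],[0.01,0,0,0.03,0],[0.01,0,0,0.03,0],[0.01,0,0,0.02,0],[0.01,0,0,0,0],[0.01,0,0,0,0],[0.01,0,0,0,0]]]'; python3 -c "
from h import *
plan(.5244,.3681,.0168,.137)"
```

```text
time: 30.28
eef_pos: [0.5452, 0.257, 0.1466]
tcp_rot: [0.999, -0.047, 0.0, -0.0]
contact_force: [0.4, -0.1, -0.1]
opening: 0.281
finger_force: 39.4
time: 31.2
eef_pos: [0.5233, 0.3683, 0.068]
tcp_rot: [0.998, 0.068, 0.001, -0.0]
contact_force: [-0.3, 0.1, 0.9]
opening: 0.279
finger_force: 39.5
t 31.2 tcp [0.5233 0.3683 0.068 ] psi 7.8 tilt -1.0 q [0.45 0.38 1.77 0.   0.98 1.89] F [-0.3  0.1  0.9] grip 39.5 op 0.0238
  shift tool xyz (mm) [ 0.9  0.3 51.2] spin -0.0
```

```bash
python3 -m handwheel '[[[0.01,0.0009,0,0.02,0],[0.01,0,0,0.014,0],[0.01,0,0,0.008,0],[0.01,0,0,0.004,0],[0.01,0,0,0.003,0],[0.01,0,0,0.0015,0],[0.01,0,0,0.001,0],[0.01,0,0,0,0],[0.01,0,0,0,0]]]'
```

```text
time: 31.95
eef_pos: [0.5238, 0.3683, 0.0168]
tcp_rot: [0.998, 0.068, 0.0, -0.0]
contact_force: [-3.2, -1.6, 5.8]
opening: 0.282
finger_force: 40.3
```

```bash
python3 -m handwheel '[[[0.045,0,0,0,0],[0.045,0,0,0,0],[0.045,0,0,0,0],[0.045,0,0,-0.03,0],[0.06,0,0,-0.04,0],[0.07,0,0,-0.04,0],[0.07,0,0,-0.04,0],[0.07,0,0,-0.04,0],[0.07,-0.02,0.036,0,0],[0.07,-0.02,0.036,0,0],[0.07,0,0,0,0],[0.07,0,0,0,0]]]'
python3 - <<'E'
from h import *
B={'r':(.5365,-.3325,.038),'y':(.528,.3283,.137)}
for n,b,o in(('pickup_gold','r',(-45,-30)),('bridge_dark','r',(0,40)),('spool_green','r',(55,-30)),('pickup_black','y',(-45,-30)),('bridge_pale','y',(0,40))):
    b=B[b]; t=R.from_euler('z',b[2]).apply([o[0]/1e3,o[1]/1e3,0])[:2]+b[:2]
    for c in ('scene','side','wrist') if n in('pickup_black','bridge_pale') else ('scene','side'):
        try:
            x=look(n,.008,t,(c,),.05); print('   err mm',c,np.round(R.from_euler('z',-b[2]).apply([[*(x[:2]-t),0]])[0][:2]*1e3,1))
        except Exception as e: print(n,c,'none')
for n,p in(('pickup_cream',(.611,.163)),('spool_white',(.605,.058)),('glue_jar',(.45,-.056))): look(n,0,p,('scene','side'))
a=viewer.read_camera('scene')[180:320,60:500]; cv2.imwrite('pics/fin.png',cv2.resize(a,None,fx=1.8,fy=1.8,interpolation=cv2.INTER_CUBIC))
cv2.imwrite('pics/finw.png',viewer.read_camera('wrist'))
E
```

```text
time: 32.95
eef_pos: [0.4925, 0.2897, 0.2044]
tcp_rot: [0.998, 0.067, -0.0, 0.0]
contact_force: [0.1, 0.7, 0.3]
opening: 0.821
finger_force: 0.0
pickup_gold 1 views [ 0.4883 -0.368   3.2423] deg 5.8 IoU 0.86
   err mm scene [-4.5 -3.7]
pickup_gold 1 views [ 0.4775 -0.3724  1.6428] deg -85.9 IoU 0.3
   err mm side [-15.5  -7.6]
bridge_dark 1 views [ 0.5287 -0.2945  0.0355] deg 2.0 IoU 0.91
   err mm scene [-6.4 -1.7]
bridge_dark 1 views [ 0.5058 -0.2827  0.8617] deg 49.4 IoU 0.44
   err mm side [-28.8  10.9]
spool_green 1 views [ 0.589  -0.3614  0.0446] deg 2.6 IoU 0.84
   err mm scene [-3.6 -0.8]
spool_green side none
pickup_black 1 views [0.4832 0.2921 3.1886] deg 2.7 IoU 0.85
   err mm scene [-4.4  0.2]
pickup_black 1 views [0.4876 0.2926 0.1955] deg 11.2 IoU 0.8
   err mm side [0.1 0.1]
pickup_black 1 views [0.4876 0.2924 3.2953] deg 8.8 IoU 0.94
   err mm wrist [ 0.1 -0.1]
bridge_pale 1 views [0.5191 0.3688 0.0908] deg 5.2 IoU 0.88
   err mm scene [-3.3  1.3]
bridge_pale 1 views [0.5223 0.3699 0.0968] deg 5.5 IoU 0.88
   err mm side [0. 2.]
bridge_pale 1 views [0.5227 0.369  0.131 ] deg 7.5 IoU 0.89
   err mm wrist [0.3 1. ]
pickup_cream 2 views [ 0.6097  0.1634 -0.0277] deg -1.6 IoU 0.86
spool_white 2 views [0.6056 0.0575 0.1255] deg 7.2 IoU 0.85
glue_jar 2 views [ 0.4498 -0.057   0.0695] deg 4.0 IoU 0.8
```

View pics/fin.png

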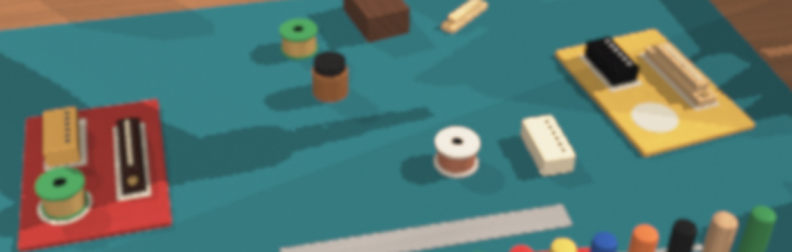

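View pics/finw.png

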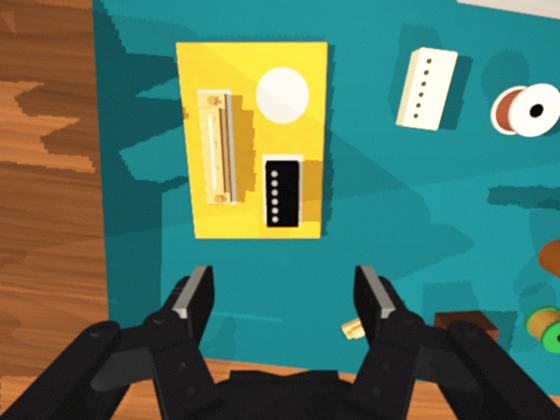

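The pictures agree with the measurements. On the yellow board (wrist view), the black pickup at (282,193) and the pale bridge at (217,146) are on their patches within about 1 mm. On the red board (scene crop), gold (62,138), dark bridge (130,160) and spool (62,193) are on their patches within about 4 mm, allowing for the scene camera's roughly −4 mm bias in x. The cream pickup, white spool and jar haven't moved.

```bash
python3 -c "
from plant import sign_off
print(sign_off())"
```

```text
the job is handed in; nothing more can be done
None
```

I placed all five parts on their patches, each within about 4 mm by my measurements against the 12 mm allowed, left the cream pickup, white spool and glue jar in place, and handed the job in at about 34 s; no verdict came back.

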